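# Lock the coffee dripper over the mug

### The job

Get the drip-coffee stand ready for pouring: first stand the white mug upright in the middle of the stand's drip grate, then pull up the spring ring, swing the dripper arm over the mug to its next notch and let the ring's pin snap fully home there, so that the arm is locked. Never force the arm sideways against the pin, do not tip the mug over, and leave the other things where they are.

Things in the scene. Friction and masses are not known exactly. Their poses are not given: they have to be found in the camera images.
- stand: Drip-coffee stand, fixed: dark wooden foot board 135 x 275 mm, top 15 mm up, steel post. Origin under the post's axis at worktop height, z up; the drip grate lies 120 mm from the post along the stand's -y. A dark steel quadrant clamped on the post has a notched rim (radius 81 to 99 mm, top 146 mm up); the arm swings just above it.
- grate (a point): Middle of the round drip grate (110 mm across), on its top, 18 mm above the worktop: where the mug's foot goes.
- post_top (a point): Point on the post's axis, 200 mm above the worktop, just over the arm's hub: the arm swings about this vertical axis. The quadrant with the notches was clamped to the post by hand, so its slot and notches may all be off by up to 0.14 rad either way from the angles told for the arm: the notch has to be felt for.
- outlet (a point): Outlet under the white dripper cone, on the cone's axis, 106 mm above the worktop, 120 mm from the post's axis. The cone is 96 mm across at its rim, 187 mm up.
- ring (a point): Centre of the upright steel pull ring (36 mm outside, bar 8 mm thick) on the arm's tail, opposite the dripper, 90 mm from the post's axis; 207.5 mm above the worktop when the pin is home. Its flat faces look along the swing (point y), the ring lies in the plane of the radius (point x, towards the post) and z. The pin's barrel below it, 19 mm across, ends 182 mm up: keep fingertips above that.
- pull_ring (a joint): How far ring and pin are pulled up, m. 0 = pin home in a slot or notch; 0.0085 = its tip on top of the rim; 0.014 = hard stop. A spring pulls it down with 6.5 N at 0, 10 N at the stop; let go over the rim, the 8 mm thick pin presses on it, slides along as the arm is swung and drops by itself when over a notch.
- dripper_arm (a joint): Swing of the arm, rad; grows clockwise from above, range -0.30 to 1.95, about 1 N of friction at the ring plus 2 N if the pin rubs. At 0 the dripper points 20 degrees from the stand's +x towards its -y; at 1.22 it is over the grate. The pin starts in a long slot (0 +-0.27). Next notch, 10 mm wide, at 1.22 +-0.14; the one at 1.75 is not wanted. In a notch the arm stops hard; over 30 N bends the pin.
- mug: White mug for the grate, loose, about 0.28 kg: round body 66 mm across, 85 mm high, walls about 5 mm. Origin at the underside, 15 mm from the body's axis towards the handle: the axis is at +15 mm along its own y, the handle (10 mm thick, 14 to 73 mm high) points along its -y and reaches 63 mm from the axis.
- mug_mouth (a point): Centre of the white mug's mouth, on the body's axis, 85 mm above its foot.
- bowl: Bystander: white enamel bowl, 102 mm across, 43 mm high, loose, to the right near the front edge; origin in the centre of its underside.
- table_fork: Bystander: steel fork, 193 mm long, loose, lying along the front edge; origin in the middle of its underside.
- jar_lid: Bystander: flat white jar lid, 88 mm across, 14 mm high, loose, left of the mug; origin in the centre of its underside.
Mind the look-alikes: they are no part of the job. Leave any orange look-alike of the mug alone.

How it is judged:
By the outcome, as a careful person would: the job done as asked, in the order asked, and still so for the second after the job is handed in, with the robot touching nothing.
It also fails if it takes over 67 s, if anything falls off the work surface, if the arm or the gripper's body presses on something with over 40 N, if the wrist force passes 120 N, or if a joint passes its speed limit or range.

### The arm

A 6-joint arm with a two-finger parallel gripper is mounted at the origin on a cart in front of the work surface, level with it; the furniture and walls round the work are solid. World frame = base frame: x ahead of the robot, y to its left, z up, the work surface at z = 0. Lengths are in m, angles in rad, forces in N, time in s.
With the tool pointing down it reaches from about 0.4 to 0.825 m from the base axis. Payload 7 kg.
Tool frame: the origin (TCP) lies midway between the tips of the shut fingers; the grasp point (between the pads) lies 19 mm behind it; z points along the fingers, y is the line along which they close (so a half turn about z gives the same grasp; the last joint's range is limited). The gripper opens to 88 mm and grips with 3 to 60 N. Pads are 19 mm wide; open, the fingers measure 130 mm over their backs; the gripper's body (78 mm by 193 mm) begins 47 mm behind the grasp point.
Start: joints at [1.619, 0.359, 0.012, 0, -1.224, -0.288], TCP at [0.16, 0.656, 0.227] pointing down, gripper open.
Joint ranges: [-3.07, 3.07], [-1.43, 2.12], [-1.02, 1.25], [-3.03, 1.67], [-3.05, -0], [-3.03, 3.03]. Speed limits (rad/s): [2.39, 2.39, 3.01, 3.14, 3.14, 3.14].

### API

Orientations are given as [roll, pitch, yaw] about the fixed x, y, z axes, in that order (R = Rz(yaw) Ry(pitch) Rx(roll)).
In Python, from station import telemetry, eyes, ticket, recognise, trace gives the robot as it stands. The module is installed in compiled form; this text tells all that it offers.
- The arm moves only by the tool servo_tool, never from a script. Its argument "series" is a list that holds one entry, the list of rows, each a list of 4 numbers: the shift along the tool's x, y, z in mm, then the turn about the tool's z in rad. In form: [[[x, y, z, roll], ...]]. A call has exactly 10 rows; each row shifts and turns the commanded pose from where the row before left it, along the tool's axes as they then stand; what a row does not reach is not made up. A row lasts 1/12 s, in which the tool goes at most 41.7 mm and 7.16 degrees, less where a joint would pass 70% of its speed; a pose out of reach is approached as far as the arm can. A call is refused whole if a number of a shift passes 41.7 or a number of a turn 0.125, either way. A call with a gripper value outside its range is refused whole. "claw" is the gripper's target within -1 to 1 (shut at 1, half-way at 0, fully open at -1), set as the call begins (left out, the last holds). The fingers move at their own pace and stop on an object; "grip_force" is the grip in N (left out, the last holds). Time passes only in rows, so rows that do not move let the fingers close, or fill a call up. It gives the time, the measured TCP pose, the force, the opening and the grip force at its end, in the units of the state.
- telemetry.get_state(): the state, without advancing time (a new reading comes with each control period).
- eyes.grab_frame(name): name is "side" or "top" or "wrist"; returns the picture (400x640x3 uint8, red, green, blue); there is no depth.
- eyes.calibration(name): a dict with "mtx" (3x3 intrinsics, pixels), "rvec" (rotation vector, rad) and "tvec" (3), from world to camera coordinates, as OpenCV has them. Camera axes: x right, y down, z forward; pixel columns grow to the right and rows downward; lengths in m; the calibration is good to about 2 mm. A picture is of the moment at which its call begins: read the wrist's pose just before it. calibration takes no time and is no camera call; for the wrist camera it gives the pose at the moment of the call.
- ticket.job_done(): hands the job in; it is judged then, once.
Trained networks look in the newest picture that a camera, given by its name, has taken for a name from the list of things; names that differ only in an ending like _2 or _b are one class to them, and where a whole thing is asked for, a point or a joint stands for the part that bears it (a point fixed in the world has none). Each returns a list of dicts, best first, with "conf" (0 to 1); they miss things now and then, are a little off and sometimes report something else, mostly with a low value. They report only what shows in the picture. A call takes as long as a camera call. They do not tell look-alikes from the thing itself.
- recognise(camera, name): "position" ([x, y, z] in m, in world coordinates, good to about 4 mm: the middle of the surface that is visible of it).
- trace(camera, name): "mask" (400x640 bool, what is visible of it).
The state is a dict: "t": time; "q": joint angles; "qd": joint speeds; "joint_efforts": joint torques, N m; "eef_pos": TCP position; "ee_rot": TCP orientation; "force": force on the tool from outside, world axes, zero at the start; "moment": the same for the moment, N m; "width": finger opening in m; "gripper_force": force on a finger pad.
Only numpy, scipy, OpenCV 4.12 (cv2) and the standard library are available. Lean on these libraries where they do the work, as an engineer would, in place of code of your own. Each camera call takes 0.05 s, during which the arm holds its last target. There are 200 camera calls.

## Working session

There is one attempt and no reset: what is moved stays moved. The work goes in short steps, Python scripts to look and compute and a tool call to move; the robot and the scene stay as the last step left them, time stands still between calls to the robot, and variables do not carry over. Pictures are saved under pics/ and viewed, at most 10 in all, crops included, and the job is handed in when it is done.

Besides the shell and the picture viewer there is one more tool, called after ">>>" by a JSON object that holds its "method" and its "body". servo_tool: Moves the arm, as the interface text tells. Its arguments: {"type":"object","properties":{"series":{"type":"array"},"claw":{"type":"number"},"grip_force":{"type":"number"}},"required":["series"]}

```bash
mkdir -p pics
cat > h.py <<'E'
import numpy as np,cv2
from station import telemetry,eyes,ticket,recognise,trace
def save(n,f,crop=None,s=1):
    im=eyes.grab_frame(n)[:,:,::-1]
    if crop: im=im[crop[1]:crop[3],crop[0]:crop[2]]
    cv2.imwrite('pics/'+f,cv2.resize(im,None,fx=s,fy=s,interpolation=cv2.INTER_CUBIC))
def proj(n,P):
    c=eyes.calibration(n); return cv2.projectPoints(np.array(P,float).reshape(-1,1,3),c['rvec'],c['tvec'],c['mtx'],None)[0].reshape(-1,2)
def back(n,uv,z):
    c=eyes.calibration(n); R=cv2.Rodrigues(c['rvec'])[0]; o=-R.T@np.ravel(c['tvec'])
    d=R.T@np.linalg.inv(c['mtx'])@np.array([uv[0],uv[1],1.]); return o+d*(z-o[2])/d[2]
E
python3 - <<'E'
from h import *
s=telemetry.get_state();print(s['t'],s['eef_pos'],s['ee_rot'],s['force'],s['width'])
save('top','top1.png');save('side','side1.png')
for n in('top','side'):
  for k in('mug','mug_mouth','stand','outlet','ring','bowl','jar_lid','table_fork'):
    for d in recognise(n,k)[:3]: print(n,k,round(d['conf'],2),np.round(d['position'],3),proj(n,d['position']).round()[0])
E
```

```text
0.0 [0.16022224 0.65519253 0.22562502] [ 3.13992942e+00 -1.26172075e-04 -2.39928682e-01] [-0.03145008  0.23546051 -1.37836871] 0.0875070250423899
top mug 0.9 [0.456 0.323 0.025] [246. 243.]
top mug 0.58 [0.432 0.17  0.006] [300. 252.]
top mug 0.32 [ 0.58  -0.016  0.013] [365. 200.]
top mug_mouth 0.64 [0.427 0.17  0.009] [300. 254.]
top mug_mouth 0.6 [0.457 0.319 0.027] [247. 243.]
top stand 0.64 [ 0.579 -0.018  0.014] [366. 200.]
top outlet 0.68 [0.67  0.012 0.166] [357. 155.]
top ring 0.37 [0.486 0.091 0.225] [327. 222.]
top ring 0.33 [ 0.376 -0.014 -0.001] [365. 271.]
top bowl 0.7 [ 0.576 -0.016  0.01 ] [365. 201.]
top jar_lid 0.97 [0.432 0.475 0.012] [193. 253.]
top jar_lid 0.38 [0.492 0.091 0.226] [328. 220.]
top table_fork 0.77 [ 0.376 -0.015  0.   ] [366. 271.]
side mug 0.81 [0.449 0.292 0.064] [279. 191.]
side mug 0.66 [0.42  0.146 0.057] [287. 215.]
side mug_mouth 0.97 [0.418 0.146 0.06 ] [286. 215.]
side mug_mouth 0.82 [0.447 0.29  0.06 ] [279. 192.]
side stand 0.67 [ 0.564 -0.006  0.017] [346. 240.]
side outlet 0.83 [0.64  0.028 0.168] [365. 189.]
side ring 0.59 [0.487 0.087 0.205] [312. 180.]
side bowl 0.78 [ 0.399 -0.234  0.022] [332. 300.]
side jar_lid 0.55 [0.431 0.469 0.014] [259. 182.]
side table_fork 0.45 [ 0.378 -0.039  0.003] [297. 265.]
```

View pics/top1.png

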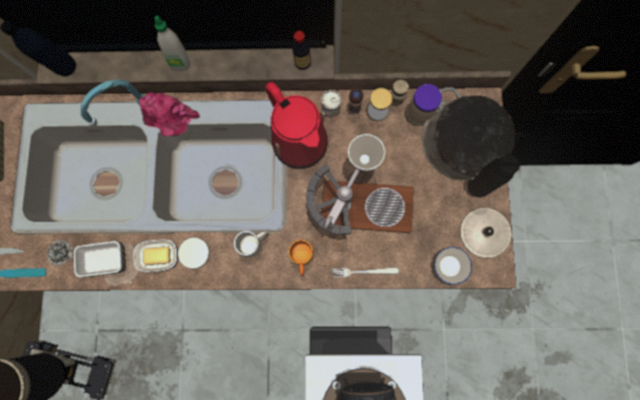

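View pics/side1.png

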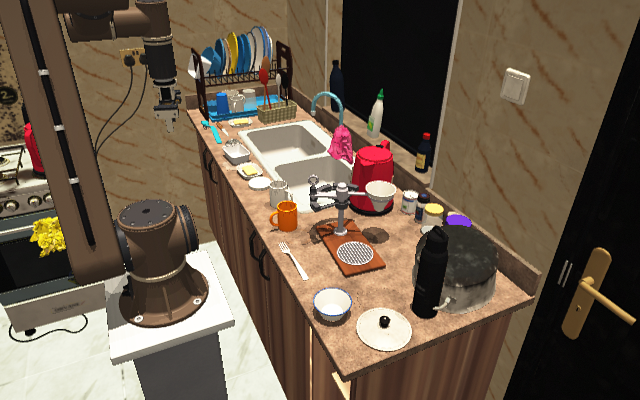

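The top picture shows the white mug at (246,243), the orange look-alike at (301,253), the grate at (385,207) and the post at about (344,193). Next is a close crop.

Run:
```python
from h import *
save('top','crop1.png',(225,130,425,280),4)
for n in ('top','side'):
  c=eyes.calibration(n);R=cv2.Rodrigues(c['rvec'])[0];print(n,-R.T@np.ravel(c['tvec']))
m=[(d['conf'],d['mask']) for d in trace('top','mug')[:4]]
for cf,k in m:
  v,u=np.nonzero(k);print('mug',cf,u.mean(),v.mean(),u.min(),u.max(),v.min(),v.max())
print('tbl',back('top',(385,207),.018),back('top',(344,193),.2))
```

```text
top [0.31904788 0.0898409  1.41551006]
side [-0.00960317 -1.00401312  0.88185205]
mug 0.81 248.14642857142857 242.81607142857143 234 266 231 255
tbl [ 0.55756124 -0.0730722   0.018     ] [0.56296561 0.04937235 0.2       ]
```

View pics/crop1.png

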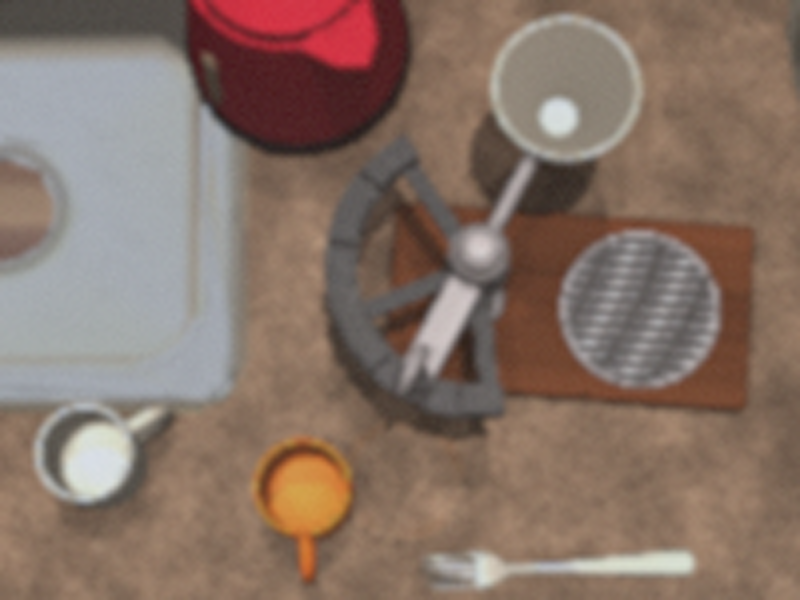

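The crop confirms the white mug: mouth centre at crop (86,453), handle pointing to (165,412). The grate is at (639,309) and the post at (480,250). Rim notches show at about (343,243) and (370,181). Things that could be mistaken for the mug are the orange mug (301,253), the bowl (452,265) and the jar lid (193,253). I choose the white handled mug at (246,243).

Run:
```python
from h import *
f=lambda u,v:(u/4+225-.4,v/4+130-.4)
b=lambda u,v,z:back('top',f(u,v),z)
g=b(639,309,.018);p=b(480,250,.205);print('grate',g,'post',p,np.linalg.norm((g-p)[:2]))
d=(g-p)[:2];print('dir -y world deg',np.degrees(np.arctan2(d[1],d[0])))
for n,u,v in(('n1',343,243),('n2',370,181),):
  q=b(u,v,.146)-p;print(n,np.hypot(*q[:2]),np.degrees(np.arctan2(q[1],q[0])))
o=b(566,88,.187)-p;print('cone',np.hypot(*o[:2]),np.degrees(np.arctan2(o[1],o[0])))
m=b(86,453,.085);h=b(166,411,.065);print('mug',m,h,np.degrees(np.arctan2(*(h-m)[[1,0]])),np.hypot(*(h-m)[:2]))
for u,v in((300,60),(210,60),(300,150)):print('kettle',[b(u,v,z).round(3) for z in(.0,.2,.25)])
# side projections for kettle top
print(proj('side',[.75,.17,.2]),proj('side',[.72,.18,.25]),proj('side',np.r_[m]),proj('side',np.r_[g]),proj('side',np.r_[p]))
```

```text
grate [ 0.55801241 -0.0712346   0.018     ] post [0.5642374  0.04800978 0.205     ] 0.1194067594026947
dir -y world deg -92.98833630213127
n1 0.08934093943212372 78.69976649404026
n2 0.09135791529255999 49.71591016841742
cone 0.12335764805329855 -27.713756625885992
mug [0.45108152 0.31208395 0.085     ] [0.48163391 0.26074516 0.065     ] -59.24257020069035 0.05974210754857991
kettle [array([0.751, 0.173, 0.   ]), array([0.69 , 0.161, 0.2  ]), array([0.675, 0.158, 0.25 ])]
kettle [array([0.752, 0.24 , 0.   ]), array([0.691, 0.219, 0.2  ]), array([0.676, 0.213, 0.25 ])]
kettle [array([0.682, 0.172, 0.   ]), array([0.631, 0.161, 0.2  ]), array([0.618, 0.158, 0.25 ])]
[[371.91591304 155.63222335]] [[363.84497362 142.7756691 ]] [[277.48407741 183.31905048]] [[354.51346517 251.41011235]] [[340.62523038 181.01990617]]
```

>>> {"method": "servo_tool", "body": {"series": [[[0, 0, 0, 0.12], [0, 0, 0, 0.12], [0, 0, 0, 0.12], [0, 0, 0, 0.12], [0, 0, 0, 0.12], [0, 0, 0, 0.12], [0, 0, 0, 0.12], [0, 0, 0, 0], [0, 0, 0, 0], [0, 0, 0, 0]]], "claw": -1}}

```text
t: 1.83
eef_pos: [0.1604, 0.6557, 0.2266]
ee_rot: [-3.142, 0.0, -1.076]
force: [0.6, 0.3, -0.4]
width: 0.0877
gripper_force: 0.0
```

>>> {"method": "servo_tool", "body": {"series": [[[29, -6, 0, 0], [29, -6, 0, 0], [29, -6, 0, 0], [29, -6, 0, 0], [29, -6, 0, 0], [29, -6, 0, 0], [29, -6, 0, 0], [29, -6, 0, 0], [29, -6, 0, 0], [29, -6, 0, 0]]]}}

```text
t: 2.67
eef_pos: [0.3507, 0.427, 0.2269]
ee_rot: [-3.141, 0.0, -1.076]
force: [0.5, -0.3, -0.4]
width: 0.0878
gripper_force: 0.0
```

>>> {"method": "servo_tool", "body": {"series": [[[30, -6.5, 0, 0], [30, -6.5, 0, 0], [30, -6.5, 0, 0], [30, -6.5, 0, 0], [30, -6.5, 0, 0], [0, 0, 0, 0], [0, 0, 0, 0], [0, 0, 0, 0], [0, 0, 0, 0], [0, 0, 0, 0]]]}}

```text
t: 3.5
eef_pos: [0.4489, 0.312, 0.2266]
ee_rot: [-3.142, 0.0, -1.078]
force: [0.1, 0.7, -0.0]
width: 0.0877
gripper_force: 0.0
```

Run:
```python
from h import *
print(telemetry.get_state()['eef_pos'],telemetry.get_state()['ee_rot'])
c=eyes.calibration('wrist');R=cv2.Rodrigues(c['rvec'])[0];print('cam',-R.T@np.ravel(c['tvec']),R[2])
save('wrist','w1.png')
for k in('mug','mug_mouth'):
  for d in trace('wrist',k)[:3]:
    v,u=np.nonzero(d['mask']);print(k,d['conf'],u.min(),u.max(),v.min(),v.max())
for d in recognise('wrist','mug_mouth')[:2]:print(d)
print(proj('wrist',[.451,.312,.085]))
```

```text
[0.44887309 0.31197574 0.22657742] [-3.1415667e+00  5.0245963e-05 -1.0778505e+00]
cam [0.48318571 0.24548046 0.38541649] [-0.13151872  0.24348846 -0.96094547]
mug 0.81 282 347 124 221
mug 0.71 368 461 22 102
mug 0.45 247 300 253 312
mug_mouth 0.97 366 461 22 102
mug_mouth 0.75 282 347 124 221
{'position': [0.4495, 0.3215, 0.0402], 'conf': 0.77}
{'position': [0.4219, 0.1645, 0.0492], 'conf': 0.69}
[[316.31339211 188.57791291]]
```

View pics/w1.png

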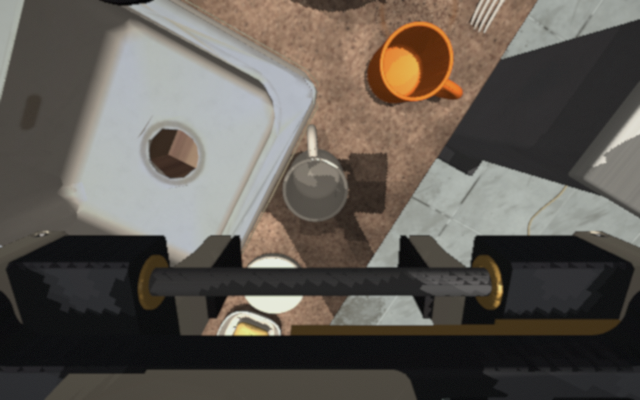

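The wrist view shows the white mug centred at (316,186) with its handle straight up at (312,140). That is within 2 px of the prediction, so I'm descending now.

>>> {"method": "servo_tool", "body": {"series": [[[0.5, -1, 25, 0], [0.5, -1, 25, 0], [0, 0, 25, 0], [0, 0, 25, 0], [0, 0, 25, 0], [0, 0, 25, 0], [0, 0, 20, 0], [0, 0, 15, 0], [0, 0, 0, 0], [0, 0, 0, 0]]]}}

```text
t: 4.53
eef_pos: [0.4513, 0.3112, 0.0411]
ee_rot: [3.14, -0.001, -1.079]
force: [0.1, 0.7, 0.7]
width: 0.088
gripper_force: 0.0
```

>>> {"method": "servo_tool", "body": {"series": [[[0, 0, 0, 0], [0, 0, 0, 0], [0, 0, 0, 0], [0, 0, 0, 0], [0, 0, 0, 0], [0, 0, 0, 0], [0, 0, 0, 0], [0, 0, 0, 0], [0, 0, 0, 0], [0, 0, 0, 0]]], "claw": 1, "grip_force": 20}}

```text
t: 5.37
eef_pos: [0.4525, 0.3124, 0.0428]
ee_rot: [-3.139, 0.001, -1.079]
force: [0.5, 1.1, 6.6]
width: 0.0656
gripper_force: 20.0
```

>>> {"method": "servo_tool", "body": {"series": [[[0, 0, -15, 0], [0, 0, -25, 0], [0, 0, -30, 0], [0, 0, -30, 0], [0, 0, -30, 0], [0, 0, -30, 0], [0, 0, -30, 0], [0, 0, -30, 0], [0, 0, -20, 0], [0, 0, -10, 0]]]}}

```text
t: 6.2
eef_pos: [0.4518, 0.3115, 0.2943]
ee_rot: [-3.139, 0.001, -1.08]
force: [0.7, -0.1, -1.9]
width: 0.0651
gripper_force: 20.0
```

>>> {"method": "servo_tool", "body": {"series": [[[20, 4, 0, 0], [30, 6.5, 0, 0], [30, 6.5, 0, 0], [30, 6.5, 0, 0], [30, 6.5, 0, 0], [30, 6.5, 0, 0], [30, 6.5, 0, 0], [30, 6.5, 0, 0], [30, 6.5, 0, 0], [30, 6.5, 0, 0]]]}}

```text
t: 7.03
eef_pos: [0.5323, 0.0245, 0.29]
ee_rot: [3.139, 0.001, -1.08]
force: [1.6, 0.2, -2.0]
width: 0.0656
gripper_force: 20.0
```

>>> {"method": "servo_tool", "body": {"series": [[[30, 6.5, 0, 0], [30, 6.5, 0, 0], [20, 6.5, 0, 0], [18, 5, 0, 0], [0, 0, 0, 0.11], [0, 0, 0, 0.11], [0, 0, 0, 0.11], [0, 0, 0, 0.11], [0, 0, 0, 0.11], [0, 0, 0, 0.11]]]}}

```text
t: 7.87
eef_pos: [0.5568, -0.0718, 0.2898]
ee_rot: [3.138, -0.0, -1.746]
force: [-0.4, 0.5, -2.9]
width: 0.0656
gripper_force: 20.0
```

>>> {"method": "servo_tool", "body": {"series": [[[0, 0, 0, 0.11], [0, 0, 0, 0.11], [0, 0, 0, 0.11], [0, 0, 0, 0.11], [0, 0, 0, 0.11], [0, 0, 0, 0.06], [0, 0, 0, 0], [0, 0, 0, 0], [0, 0, 0, 0], [0, 0, 0, 0]]]}}

```text
t: 8.7
eef_pos: [0.5576, -0.0718, 0.2911]
ee_rot: [3.141, -0.001, -2.348]
force: [0.7, -0.5, -2.5]
width: 0.0653
gripper_force: 20.0
```

Run:
```python
from h import *
s=telemetry.get_state();print(s['eef_pos'],s['ee_rot'])
save('wrist','w2.png');save('side','s2.png',(240,130,460,300),3.5)
for n in('wrist',):
  for k in('mug','mug_mouth','stand'):
    for d in trace(n,k)[:2]:
      v,u=np.nonzero(d['mask']);print(k,d['conf'],u.min(),u.max(),v.min(),v.max())
x,y,z=s['eef_pos']
print(proj('wrist',[[x,y,z-.0428+.085],[x,y,z-.0428],[.558,-.0712,.018]]))
```

```text
[ 0.55759215 -0.07183401  0.29107706] [ 3.14096293e+00 -5.64596904e-04 -2.34827659e+00]
mug 0.94 469 550 193 238
mug 0.77 244 394 141 325
mug_mouth 0.83 245 395 141 324
mug_mouth 0.65 469 551 193 239
stand 0.92 234 435 93 334
stand 0.39 244 395 141 325
[[319.46667594 294.05088395]
 [319.50709113 224.90200468]
 [319.65000722 168.13891238]]
```

View pics/w2.png

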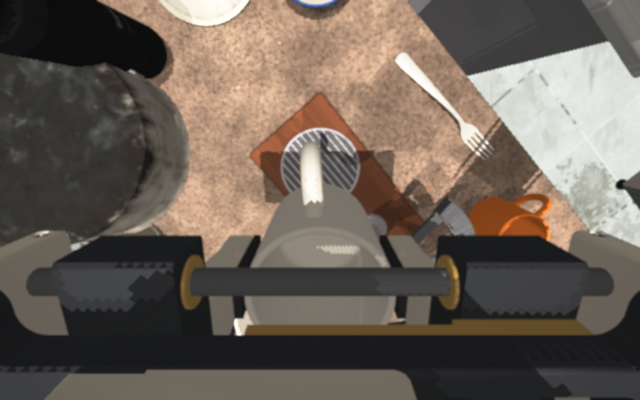

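The wrist view shows the mug held upright, with the handle at (312,170), the near rim edge at about v=228 and the grate centred at u≈320.

Run:
```python
from h import *
s=telemetry.get_state();x,y,z=s['eef_pos'];yw=s['ee_rot'][2];tx=np.array([np.cos(yw),np.sin(yw)])
p=np.array([x,y])
for o in(-.003,0,.003,.006): 
  q=p+tx*(.033+o);print(o,proj('wrist',[*q,z+.0428-.0005]))
g=np.array([.558,-.0712])
print('grate top edge',proj('wrist',[[*(g+tx*.055),.018],[*(g+tx*.05),.018]]))
ty=np.array([tx[1],-tx[0]])
print('sides',proj('wrist',[[*(g+ty*.055),.018],[*(g-ty*.055),.018]]))
im=eyes.grab_frame('wrist')[:,:,::-1];cv2.imwrite('pics/w3.png',cv2.resize(im[90:340,220:420],None,fx=3,fy=2.4))
```

```text
-0.003 [[319.05112047 230.05803407]]
0 [[319.04656623 223.07743681]]
0.003 [[319.04195069 216.00286676]]
0.006 [[319.03727259 208.83241348]]
grate top edge [[319.64704446 128.31123342]
 [319.64732259 132.05007703]]
sides [[358.47687835 168.13429697]
 [280.82144918 168.14352798]]
```

View pics/w3.png

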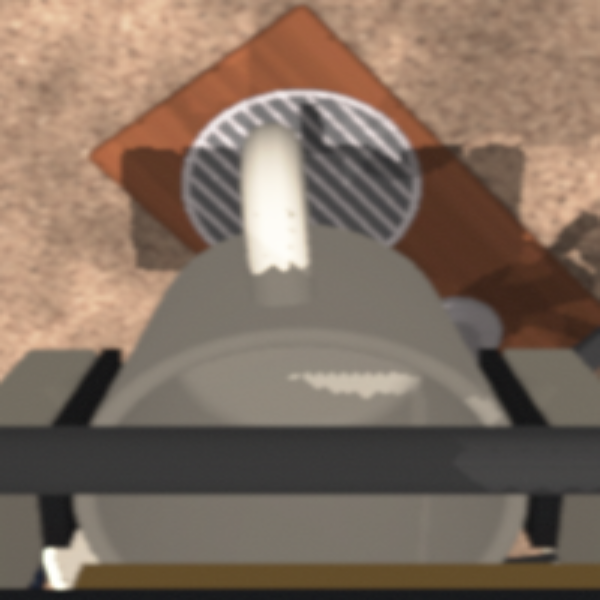

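The close-up puts the rim edge at v≈227.5, so the mug axis sits about 2 mm behind the tool. The grate spans u=281–360, as predicted. I'll correct for this and lower the mug.

>>> {"method": "servo_tool", "body": {"series": [[[1.5, 0.7, 20, 0], [0, 0, 30, 0], [0, 0, 30, 0], [0, 0, 30, 0], [0, 0, 30, 0], [0, 0, 30, 0], [0, 0, 25, 0], [0, 0, 15, 0], [0, 0, 10, 0], [0, 0, 5, 0]]]}}

```text
t: 9.83
eef_pos: [0.5558, -0.0726, 0.0653]
ee_rot: [3.141, -0.002, -2.35]
force: [1.1, 0.1, -1.7]
width: 0.0658
gripper_force: 20.0
```

>>> {"method": "servo_tool", "body": {"series": [[[0, 0, 1, 0], [0, 0, 1, 0], [0, 0, 0.5, 0], [0, 0, 0, 0], [0, 0, 0, 0], [0, 0, 0, 0], [0, 0, 0, 0], [0, 0, 0, 0], [0, 0, 0, 0], [0, 0, 0, 0]]]}}

```text
t: 10.67
eef_pos: [0.5563, -0.0724, 0.0641]
ee_rot: [-3.142, 0.0, -2.35]
force: [-0.3, 0.1, -2.6]
width: 0.0651
gripper_force: 20.0
```

>>> {"method": "servo_tool", "body": {"series": [[[0, 0, 0.5, 0], [0, 0, 0.5, 0], [0, 0, 0.5, 0], [0, 0, 0.5, 0], [0, 0, 0.5, 0], [0, 0, 0, 0], [0, 0, 0, 0], [0, 0, 0, 0], [0, 0, 0, 0], [0, 0, 0, 0]]]}}

```text
t: 11.5
eef_pos: [0.5563, -0.0724, 0.0616]
ee_rot: [3.142, 0.0, -2.35]
force: [-0.2, -0.2, -2.6]
width: 0.0649
gripper_force: 20.0
```

>>> {"method": "servo_tool", "body": {"series": [[[0, 0, 0.5, 0], [0, 0, 0.5, 0], [0, 0, 0.5, 0], [0, 0, 0, 0], [0, 0, 0, 0], [0, 0, 0, 0], [0, 0, 0, 0], [0, 0, 0, 0], [0, 0, 0, 0], [0, 0, 0, 0]]]}}

```text
t: 12.33
eef_pos: [0.5564, -0.0724, 0.0607]
ee_rot: [-3.141, 0.0, -2.35]
force: [-2.6, 0.4, 4.9]
width: 0.0653
gripper_force: 20.0
```

>>> {"method": "servo_tool", "body": {"series": [[[0, 0, 0, 0], [0, 0, 0, 0], [0, 0, 0, 0], [0, 0, 0, 0], [0, 0, 0, 0], [0, 0, 0, 0], [0, 0, 0, 0], [0, 0, 0, 0], [0, 0, 0, 0], [0, 0, 0, 0]]], "claw": -1}}

```text
t: 13.17
eef_pos: [0.5563, -0.0724, 0.0601]
ee_rot: [-3.142, 0.0, -2.35]
force: [-0.4, 1.5, -0.7]
width: 0.0877
gripper_force: 0.0
```

>>> {"method": "servo_tool", "body": {"series": [[[0, 0, -10, 0], [0, 0, -20, 0], [0, 0, -30, 0], [0, 0, -30, 0], [0, 0, -30, 0], [0, 0, -30, 0], [0, 0, -30, 0], [0, 0, -30, 0], [0, 0, -10, 0], [0, 0, 0, 0]]]}}

```text
t: 14.0
eef_pos: [0.5576, -0.0725, 0.2845]
ee_rot: [-3.137, 0.005, -2.35]
force: [0.1, 0.4, 0.7]
width: 0.0877
gripper_force: 0.0
```

Run:
```python
from h import *
s=telemetry.get_state();print(s['t'],s['eef_pos'],s['ee_rot'])
yw=s['ee_rot'][2];tx=np.array([np.cos(yw),np.sin(yw)]);ty=np.array([tx[1],-tx[0]])
a=eyes.grab_frame('wrist')[:,:,::-1];b=eyes.grab_frame('top')[:,:,::-1]
g=np.array([.558,-.0712]);h=g+.0
th=np.linspace(0,2*np.pi,60)
ci=lambda c,r,z:np.c_[c[0]+r*np.cos(th),c[1]+r*np.sin(th),z+0*th]
def draw(im,n,crop,s):
  im=cv2.resize(im[crop[1]:crop[3],crop[0]:crop[2]],None,fx=s,fy=s)
  for P,col in((ci(g,.055,.018),(0,255,0)),(ci(g,.033,.103),(0,0,255))):
    cv2.polylines(im,[np.int32((proj(n,P)+.5-np.array(crop[:2]))*s)],True,col,1)
  return im
A=draw(a,'wrist',(220,60,420,260),3);B=draw(b,'top',(300,130,420,230),1.6)
out=np.zeros((600,800,3),np.uint8);out[:,:600]=A;out[:160,600:792]=B
cv2.imwrite('pics/p1.png',out)
```

```text
14.0 [ 0.55763595 -0.07253495  0.28447767] [-3.13722076  0.00502501 -2.3495383 ]
```

View pics/p1.png

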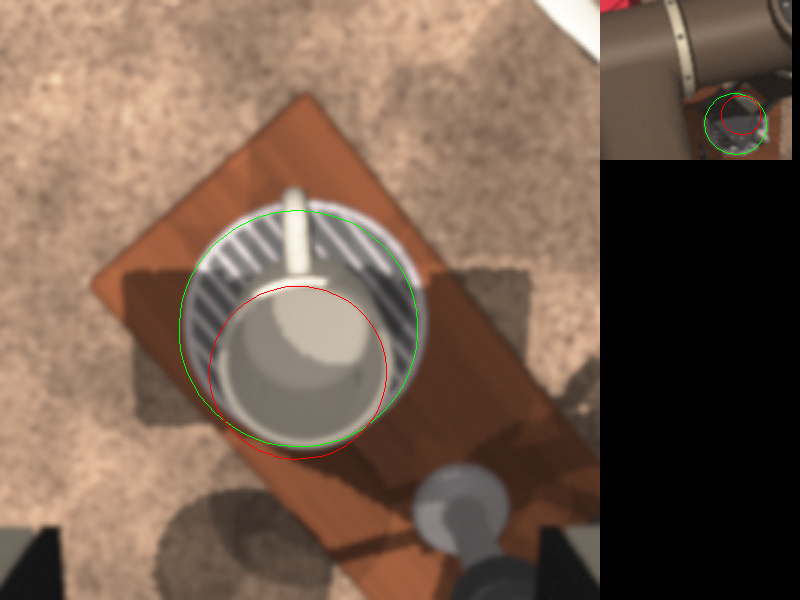

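The overlay shows the mug mouth centred at (305,361) and the grate at (306,322). Both are shifted the same way against the prediction, so the mug is centred to about 1 mm and upright. Next is the ring.

>>> {"method": "servo_tool", "body": {"series": [[[0, 0, 0, -0.12], [0, 0, 0, -0.12], [0, 0, 0, -0.12], [0, 0, 0, -0.12], [0, 0, 0, -0.12], [0, 0, 0, -0.12], [0, 0, 0, -0.12], [0, 0, 0, -0.12], [0, 0, 0, -0.12], [0, 0, 0, -0.12]]]}}

```text
t: 14.93
eef_pos: [0.5554, -0.0725, 0.2783]
ee_rot: [3.139, 0.001, -1.144]
force: [-0.4, -0.5, 0.4]
width: 0.0875
gripper_force: 0.0
```

>>> {"method": "servo_tool", "body": {"series": [[[0, 0, 0, -0.12], [0, 0, 0, -0.12], [0, 0, 0, -0.12], [0, 0, 0, -0.12], [0, 0, 0, -0.12], [0, 0, 0, -0.065], [-20, -15, 0, 0], [-30, -25, 0, 0], [-25, -20, 0, 0], [-15, -10, 0, 0]]]}}

```text
t: 15.77
eef_pos: [0.5074, 0.0331, 0.2785]
ee_rot: [3.14, 0.002, -0.484]
force: [0.1, 0.5, -0.1]
width: 0.0875
gripper_force: 0.0
```

Run:
```python
from h import *
s=telemetry.get_state();print(s['t'],s['eef_pos'],s['ee_rot'],s['q'])
a=eyes.grab_frame('wrist')[:,:,::-1];cv2.imwrite('pics/r1.png',a)
for n in('wrist','side'):
  if n=='side': eyes.grab_frame(n)
  for d in recognise(n,'ring')[:2]:print(n,d,proj(n,d['position']))
print(proj('wrist',[[.486,.09,.2075],[.5642,.048,.2],[.486,.09,.2255]]))
```

```text
15.7667 [0.50744371 0.0331006  0.27845695] [ 3.13987499e+00  2.25014868e-03 -4.84453179e-01] [ 4.51241922e-01  5.18030227e-02 -2.61640547e-01 -8.32226521e-04
 -1.26007052e+00  6.35358689e-01]
wrist {'position': [0.4972, 0.0869, 0.2145], 'conf': 0.61} [[263.97142157 253.40461333]]
side {'position': [0.4843, 0.0888, 0.2016], 'conf': 0.38} [[311.58323103 181.22982529]]
[[268.2800582  264.04251067]
 [265.57254205 155.33390336]
 [264.59075011 275.16262124]]
```

View pics/r1.png

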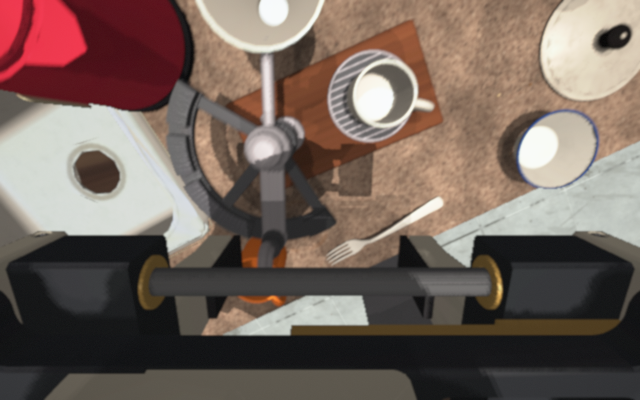

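The wrist view shows the hub at (267,148), the tail running straight down to the ring at about (270,245), and the mug standing on the grate at (380,95). The tool is aligned with the arm.

```bash
cat > rel.py <<'E'
import sys
from h import *
s=telemetry.get_state();yw=s['ee_rot'][2];p=np.array(s['eef_pos'])
t=np.array(list(map(float,sys.argv[1:4])));d=t-p
print(p,s['ee_rot'][2],'tool mm',1000*np.array([d[0]*np.cos(yw)+d[1]*np.sin(yw),d[0]*np.sin(yw)-d[1]*np.cos(yw),-d[2]]))
E
python3 rel.py .485 .0895 .195
python3 - <<'E'
from h import *
eyes.grab_frame('wrist')
for d in trace('wrist','ring')[:2]:
  v,u=np.nonzero(d['mask']);print(d['conf'],len(u),u.min(),u.max(),v.min(),v.max(),u.mean(),v.mean())
print(proj('wrist',[[.485,.0895,.2255],[.485,.0895,.2075],[.5642,.048,.2]]))
for d in recognise('wrist','ring')[:2]:print(d)
for d in recognise('wrist','outlet')[:2]:print(d)
E
```

```text
[0.50861769 0.03169361 0.27910337] -0.48331820569489126 tool mm [-47.77624819 -40.20950629  84.10336898]
0.56 362 257 274 242 266 265.3839779005525 255.05524861878453
[[265.50442505 276.81345967]
 [269.12692011 265.61313406]
 [265.07609495 156.44757175]]
{'position': [0.4975, 0.0881, 0.2137], 'conf': 0.74}
{'position': [0.5884, 0.0048, 0.0147], 'conf': 0.7}
{'position': [0.6275, 0.0305, 0.1723], 'conf': 0.7}
```

Run:
```python
from h import *
im=eyes.grab_frame('wrist')
d=np.array([.8856,-.4645]);r=np.array([.485,.0895]);th=np.radians(range(-60,121,15))
P=[[*(r+d*.018*np.cos(t)),.2075+.018*np.sin(t)] for t in th]
print(proj('wrist',P).round(1).tolist())
print('mouth, grate',proj('wrist',[[.558,-.0712,.103],[.558,-.0712,.018],[.5642+.12*np.cos(np.radians(-27.7)),.048+.12*np.sin(np.radians(-27.7)),.187]]))
out=cv2.resize(im[120:280,190:350,::-1],None,fx=3.75,fy=3.75,interpolation=cv2.INTER_CUBIC)
for p in proj('wrist',P): cv2.circle(out,tuple(int(x) for x in ((p+.5-[190,120])*3.75)),2,(0,255,0),-1)
cv2.imwrite('pics/r2.png',out)
```

```text
[[271.5, 247.9], [270.8, 245.3], [270.0, 244.1], [269.0, 244.2], [268.1, 245.9], [267.2, 249.1], [266.4, 253.5], [265.8, 259.0], [265.5, 265.1], [265.4, 271.3], [265.6, 277.0], [266.0, 282.0], [266.7, 285.6]]
mouth, grate [[383.62605823  94.8185306 ]
 [370.451704    98.20635154]
 [259.35542508 -15.78428801]]
```

View pics/r2.png

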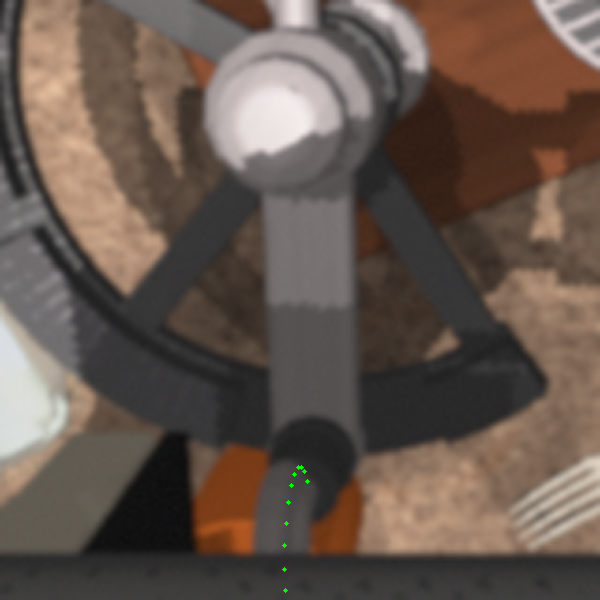

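The crop shows the ring edge-on at crop (285–310, 460–550), and the predicted ring outline (green dots) lies on it. Moving over it and down.

>>> {"method": "servo_tool", "body": {"series": [[[-20, -17, 0, 0], [-20, -17, 0, 0], [-7.5, -6, 0, 0], [0, 0, 15, 0], [0, 0, 20, 0], [0, 0, 20, 0], [0, 0, 15, 0], [0, 0, 9, 0], [0, 0, 5, 0], [0, 0, 0, 0]]]}}

```text
t: 17.05
eef_pos: [0.4857, 0.0885, 0.1953]
ee_rot: [3.14, 0.001, -0.485]
force: [0.6, -0.1, 0.3]
width: 0.0874
gripper_force: 0.0
```

>>> {"method": "servo_tool", "body": {"series": [[[0, 0, 0, 0], [0, 0, 0, 0], [0, 0, 0, 0], [0, 0, 0, 0], [0, 0, 0, 0], [0, 0, 0, 0], [0, 0, 0, 0], [0, 0, 0, 0], [0, 0, 0, 0], [0, 0, 0, 0]]], "claw": 1, "grip_force": 35}}

```text
t: 17.88
eef_pos: [0.4859, 0.089, 0.196]
ee_rot: [3.142, 0.0, -0.485]
force: [0.5, -0.1, -0.4]
width: 0.0266
gripper_force: 0.0
```

>>> {"method": "servo_tool", "body": {"series": [[[0, 0, 0, 0], [0, 0, 0, 0], [0, 0, 0, 0], [0, 0, 0, 0], [0, 0, 0, 0], [0, 0, 0, 0], [0, 0, 0, 0], [0, 0, 0, 0], [0, 0, 0, 0], [0, 0, 0, 0]]]}}

```text
t: 18.72
eef_pos: [0.486, 0.0892, 0.1961]
ee_rot: [-3.141, -0.0, -0.485]
force: [0.5, 4.5, -1.1]
width: 0.0074
gripper_force: 34.9
```

>>> {"method": "servo_tool", "body": {"series": [[[0, 0, -2, 0], [0, 0, -2, 0], [0, 0, -2, 0], [0, 0, -2, 0], [0, 0, -2, 0], [0, 0, -1.5, 0], [0, 0, 0, 0], [0, 0, 0, 0], [0, 0, 0, 0], [0, 0, 0, 0]]]}}

```text
t: 19.55
eef_pos: [0.4857, 0.0889, 0.2069]
ee_rot: [3.141, 0.001, -0.485]
force: [3.3, 3.2, -9.3]
width: 0.0073
gripper_force: 34.9
```

>>> {"method": "servo_tool", "body": {"series": [[[0.1, -2.7, 0, 0.03], [0.1, -3.6, 0, 0.04], [0.1, -4.4, 0, 0.05], [0.1, -4.4, 0, 0.05], [0.1, -4.4, 0, 0.05], [0.1, -4.4, 0, 0.05], [0.1, -4.4, 0, 0.05], [0.1, -4.4, 0, 0.05], [0.1, -3.6, 0, 0.04], [0.1, -2.7, 0, 0.03]]]}}

```text
t: 20.38
eef_pos: [0.5096, 0.1191, 0.206]
ee_rot: [3.139, 0.003, -0.927]
force: [-1.9, 8.5, -8.6]
width: 0.0074
gripper_force: 34.9
```

>>> {"method": "servo_tool", "body": {"series": [[[-0.4, -3.6, 0, 0.04], [-0.2, -5.4, 0, 0.06], [0, -5.4, 0, 0.06], [0.1, -5.4, 0, 0.06], [0.1, -5.4, 0, 0.06], [0.1, -5.4, 0, 0.06], [0.1, -5.4, 0, 0.06], [0.1, -5.4, 0, 0.06], [0.1, -3.6, 0, 0.04], [0.1, -3.6, 0, 0.04]]]}}

```text
t: 21.22
eef_pos: [0.5547, 0.1393, 0.2062]
ee_rot: [3.141, 0.003, -1.467]
force: [1.7, 13.9, -8.5]
width: 0.0071
gripper_force: 35.0
```

>>> {"method": "servo_tool", "body": {"series": [[[0, 0, 0, 0], [0, 0, 0, 0], [0, 0, 0, 0], [0, 0, 0, 0], [0, 0, 0, 0], [0, 0, 0, 0], [0, 0, 0, 0], [0, 0, 0, 0], [0, 0, 0, 0], [0, 0, 0, 0]]]}}

```text
t: 22.05
eef_pos: [0.5551, 0.1394, 0.2066]
ee_rot: [-3.141, 0.003, -1.464]
force: [3.1, 13.0, -10.2]
width: 0.0073
gripper_force: 34.9
```

Run:
```python
from h import *
s=telemetry.get_state();p=s['eef_pos'];q=p[:2]-[.5642,.048]
print(p,s['ee_rot'],np.hypot(*q),'tail deg',np.degrees(np.arctan2(q[1],q[0])),'from yaw',180+np.degrees(s['ee_rot'][2]),s['force'])
```

```text
[0.55510836 0.13942517 0.20656342] [-3.14129188  0.00332667 -1.46448871] 0.09187611190737567 tail deg 95.67902557534129 from yaw 96.09097771253522 [  3.10754374  12.96393906 -10.15326713]
```

>>> {"method": "servo_tool", "body": {"series": [[[-0.5, 0, 0, 0], [-0.5, 0, 0, 0], [-0.5, 0, 0, 0], [0, 0, 0.5, 0], [0, 0, 0.5, 0], [0, 0, 0.5, 0], [0, 0, 0.5, 0], [0, 0, 0, 0], [0, 0, 0, 0], [0, 0, 0, 0]]]}}

```text
t: 22.88
eef_pos: [0.5549, 0.1396, 0.2047]
ee_rot: [3.141, 0.001, -1.465]
force: [3.3, 8.2, -8.9]
width: 0.0074
gripper_force: 35.0
```

>>> {"method": "servo_tool", "body": {"series": [[[0, 0, 0, 0], [0, 0, 0, 0], [0, 0, 0, 0], [0, 0, 0, 0], [0, 0, 0, 0], [0, 0, 0, 0], [0, 0, 0, 0], [0, 0, 0, 0], [0, 0, 0, 0], [0, 0, 0, 0]]], "claw": 0.7}}

```text
t: 23.72
eef_pos: [0.5549, 0.1385, 0.2056]
ee_rot: [3.142, -0.0, -1.465]
force: [-0.3, -0.7, -0.2]
width: 0.0131
gripper_force: 0.0
```

Run:
```python
from h import *
for n in('side','wrist','side'):
  im=eyes.grab_frame(n)
  for d in recognise(n,'ring')[:2]:print(n,d)
for d in trace('side','ring')[:2]:
  v,u=np.nonzero(d['mask']);print(d['conf'],u.min(),u.max(),v.min(),v.max())
```

```text
side {'position': [0.5768, -0.0404, 0.1673], 'conf': 0.67}
side {'position': [0.3982, -0.2317, 0.0213], 'conf': 0.39}
wrist {'position': [0.5551, 0.1282, 0.2275], 'conf': 0.69}
side {'position': [0.5615, -0.0391, 0.0141], 'conf': 0.45}
```

>>> {"method": "servo_tool", "body": {"series": [[[0, -1.2, 0, 0.013], [0, -1.2, 0, 0.013], [0, -1.2, 0, 0.013], [0, -1.2, 0, 0.013], [0, -1.2, 0, 0.013], [0, -1.2, 0, 0.013], [0, -1.2, 0, 0.013], [0, -1.2, 0, 0.013], [0, -1.2, 0, 0.013], [0, -1.2, 0, 0.013]]]}}

```text
t: 24.9
eef_pos: [0.5655, 0.1392, 0.2054]
ee_rot: [3.139, -0.0, -1.596]
force: [-7.2, 1.9, 4.0]
width: 0.0131
gripper_force: 3.3
```

>>> {"method": "servo_tool", "body": {"series": [[[0, -0.8, 0, 0.009], [0, -0.8, 0, 0.009], [0, -0.8, 0, 0.009], [0, -0.8, 0, 0.009], [0, -0.8, 0, 0.009], [0, -0.8, 0, 0.009], [0, -0.8, 0, 0.009], [0, 0, 0, 0], [0, 0, 0, 0], [0, 0, 0, 0]]]}}

```text
t: 25.73
eef_pos: [0.5714, 0.1392, 0.2054]
ee_rot: [3.14, 0.0, -1.659]
force: [-6.3, 2.7, 4.0]
width: 0.0136
gripper_force: 3.1
```

>>> {"method": "servo_tool", "body": {"series": [[[0, -0.8, 0, 0.009], [0, -0.8, 0, 0.009], [0, -0.8, 0, 0.009], [0, -0.8, 0, 0.009], [0, -0.8, 0, 0.009], [0, -0.8, 0, 0.009], [0, -0.8, 0, 0.009], [0, 0, 0, 0], [0, 0, 0, 0], [0, 0, 0, 0]]]}}

```text
t: 26.57
eef_pos: [0.5771, 0.1388, 0.2051]
ee_rot: [3.14, 0.0, -1.722]
force: [-4.5, 3.0, 1.7]
width: 0.0132
gripper_force: 2.5
```

>>> {"method": "servo_tool", "body": {"series": [[[0, -0.6, 0, 0.007], [0, -0.6, 0, 0.007], [0, -0.6, 0, 0.007], [0, -0.6, 0, 0.007], [0, -0.6, 0, 0.007], [0, 0, 0, 0], [0, 0, 0, 0], [0, 0, 0, 0], [0, 0, 0, 0], [0, 0, 0, 0]]]}}

```text
t: 27.4
eef_pos: [0.5811, 0.1376, 0.2057]
ee_rot: [-3.141, 0.0, -1.756]
force: [0.7, -0.5, 0.3]
width: 0.013
gripper_force: 0.0
```

>>> {"method": "servo_tool", "body": {"series": [[[0, -0.5, 0, 0.005], [0, -0.5, 0, 0.005], [0, -0.5, 0, 0.005], [0, -0.5, 0, 0.005], [0, 0, 0, 0], [0, 0, 0, 0], [0, 0, 0, 0], [0, 0, 0, 0], [0, 0, 0, 0], [0, 0, 0, 0]]]}}

```text
t: 28.23
eef_pos: [0.5824, 0.1373, 0.2056]
ee_rot: [3.141, -0.0, -1.776]
force: [-5.7, 0.9, 2.6]
width: 0.013
gripper_force: 2.5
```

>>> {"method": "servo_tool", "body": {"series": [[[0, -0.5, 0, 0.005], [0, -0.5, 0, 0.005], [0, -0.5, 0, 0], [0, 0, 0, 0], [0, 0, 0, 0], [0, 0, 0, 0], [0, 0, 0, 0], [0, 0, 0, 0], [0, 0, 0, 0], [0, 0, 0, 0]]]}}

```text
t: 29.07
eef_pos: [0.5828, 0.1372, 0.2055]
ee_rot: [3.139, -0.001, -1.786]
force: [-10.2, 3.2, 5.6]
width: 0.0131
gripper_force: 5.0
```

Run:
```python
from h import *
im=eyes.grab_frame('wrist')
for d in recognise('wrist','ring')[:1]:print(d)
eyes.grab_frame('side')
for d in recognise('side','outlet')[:1]:print(d)
```

```text
{'position': [0.5761, 0.124, 0.2206], 'conf': 0.8}
{'position': [0.5597, -0.0461, 0.1687], 'conf': 0.8}
```

>>> {"method": "servo_tool", "body": {"series": [[[0, 1, 0, 0], [0, 1, 0, 0], [0, 1, 0, 0], [0, 1, 0, 0], [0, 1, 0, 0], [0, 0.5, 0, 0], [0, 0, 0, 0], [0, 0, 0, 0], [0, 0, 0, 0], [0, 0, 0, 0]]]}}

```text
t: 30.1
eef_pos: [0.5791, 0.1382, 0.2055]
ee_rot: [-3.142, 0.0, -1.786]
force: [-0.2, -0.0, 0.4]
width: 0.0132
gripper_force: 0.0
```

>>> {"method": "servo_tool", "body": {"series": [[[0, 1, 0, 0], [0, 1, 0, 0], [0, 1, 0, 0], [0, 1, 0, 0], [0, 1, 0, 0], [0, 1, 0, 0], [0, 1, 0, 0], [0, 0, 0, 0], [0, 0, 0, 0], [0, 0, 0, 0]]]}}

```text
t: 30.93
eef_pos: [0.5743, 0.1393, 0.2058]
ee_rot: [-3.138, 0.0, -1.786]
force: [11.5, -3.8, -6.2]
width: 0.0132
gripper_force: 5.8
```

The arm is stopped on both sides, so the pin is in the notch. Centring, opening and retreating upward.

>>> {"method": "servo_tool", "body": {"series": [[[0, -1, 0, 0], [0, -1, 0, 0], [0, -1, 0, 0], [0, -1, 0, 0], [0, -1, 0, 0], [0, -0.5, 0, 0], [0, 0, 0, 0], [0, 0, 0, 0], [0, 0, 0, 0], [0, 0, 0, 0]]], "claw": 0.4}}

```text
t: 31.77
eef_pos: [0.5775, 0.1385, 0.2056]
ee_rot: [-3.142, 0.0, -1.786]
force: [0.5, -0.7, 0.0]
width: 0.0262
gripper_force: 0.0
```

>>> {"method": "servo_tool", "body": {"series": [[[0, 0, -4, 0], [0, 0, -8, 0], [0, 0, -15, 0], [0, 0, -20, 0], [0, 0, -20, 0], [0, 0, -20, 0], [-10, 0, -10, 0], [-20, 0, 0, 0], [-20, 0, 0, 0], [0, 0, 0, 0]]]}}

```text
t: 32.6
eef_pos: [0.5887, 0.1908, 0.3015]
ee_rot: [3.141, 0.0, -1.784]
force: [-0.3, -0.8, -0.5]
width: 0.0264
gripper_force: 0.0
```

Run:
```python
from h import *
s=telemetry.get_state();print(s['t'],s['eef_pos'],s['ee_rot'],s['force'])
a=eyes.grab_frame('wrist')[:,:,::-1]
for k in('ring','outlet','mug_mouth'):
  for d in recognise('wrist',k)[:2]:print(k,d)
t=np.radians(80);r=np.array([.5642,.0485])+.09*np.array([np.cos(t),np.sin(t)])
for z in(.2255,.234):
  print(z,proj('wrist',[*r,z]))
for d in trace('wrist','ring')[:2]:
  v,u=np.nonzero(d['mask']);print(d['conf'],len(u),u.min(),u.max(),v.min(),v.max())
b=eyes.grab_frame('side')[:,:,::-1]
for k in('ring','outlet','mug'):
  for d in recognise('side',k)[:2]:print(k,d)
out=np.zeros((600,800,3),np.uint8)
out[:400,:640]=a; out[400:,:300]=cv2.resize(b[150:250,270:420],(300,200))
cv2.imwrite('pics/f.png',out)
```

```text
32.6 [0.58866385 0.19077588 0.30153474] [ 3.14075469e+00  3.02080573e-05 -1.78430751e+00] [-0.25599634 -0.75463946 -0.50800819]
ring {'position': [0.5742, 0.1382, 0.2213], 'conf': 0.83}
ring {'position': [0.5738, 0.0715, 0.1817], 'conf': 0.34}
outlet {'position': [0.5722, 0.0729, 0.1825], 'conf': 0.81}
mug_mouth {'position': [0.4121, 0.1716, 0.053], 'conf': 0.83}
0.2255 [[314.43825575 145.69623254]]
0.234 [[314.27052872 146.9118013 ]]
0.6 415 313 326 118 160
ring {'position': [0.5759, 0.1308, 0.2104], 'conf': 0.46}
outlet {'position': [0.5614, -0.0461, 0.1733], 'conf': 0.91}
mug {'position': [0.4203, 0.1464, 0.0583], 'conf': 0.96}
mug {'position': [0.551, -0.0979, 0.0759], 'conf': 0.83}
```

View pics/f.png

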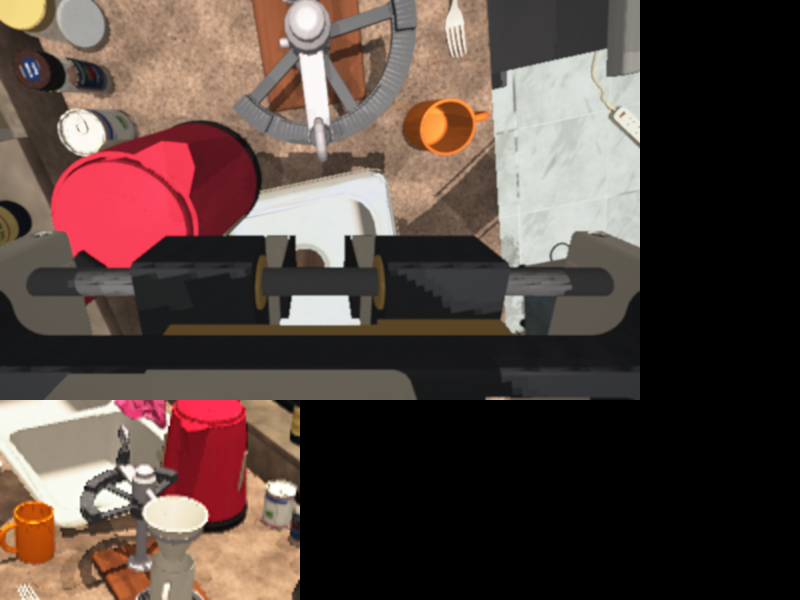

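The final picture shows the arm over the mug: cone at inset (175,515) above the mug at (172,575), the tail at (320,150), and the next notch some 30° further on at (258,108). One last numeric check of the ring height.

Run:
```python
from h import *
im=eyes.grab_frame('side')
for d in trace('side','ring')[:2]:
  v,u=np.nonzero(d['mask']);k=(u>325)&(u<340)&(v<190);print(d['conf'],len(u),u.min(),u.max(),v.min(),v.max())
for th in(79,81):
  t=np.radians(th);r=np.array([.5642,.0485])+.09*np.array([np.cos(t),np.sin(t)])
  print(th,proj('side',[[*r,.2255],[*r,.234],[*r,.182],[.5642,.0485,.2]]).round(1).tolist())
print(im[155:190,326:340].mean(2).astype(int))
```

```text
0.52 52 329 334 164 174
79 [[332.9, 162.1], [332.9, 159.7], [332.5, 173.9], [340.5, 182.4]]
81 [[331.9, 162.2], [332.0, 159.8], [331.6, 174.0], [340.5, 182.4]]
[[240 233 238 242 167  82 125 138 138 136 141 144 136 129]
 [163 132 136 137 139 111 108 133 141 137 136 135 134 132]
 [138 141 143 142 143 143 119 129 139 141 138 136 136 134]
 [141 144 145 144 142 144 140 137 123 139 130 137 144 155]
 [141 143 144 144 144 143 139 137 133 114  91 130 161 194]
 [140 145 146 144 142 143 139 136 133 131 128 126 126 153]
 [142 145 149 145 144 141 138 134 132 131 127 125 125 121]
 [143 146 149 145 133 176 129 133 130 130 127 126 126 125]
 [142 146 150 144  88 236 165 129 129 130 125 126 125 125]
 [143 148 150 126  82 185 247 161 128 128 125 126 126 125]
 [146 149 146  34  79  93 207 249 126 128 125 125 125 125]
 [146 149 149  50  88  78 201 255 113 128 124 125 125 124]
 [146 148 147  32  96  70 139 224  90 129 125 125 125 124]
 [145 147 147  73  98  90  94 216 135 130 124 125 123 124]
 [146 146 152 151  91  89  69 129  92 130 124 124 125 125]
 [147 145 150 150  96  99  91 138  94 130 123 124 125 1
[... 425 characters left out ...]
0 131  31  41  43  41  37  43 131 123 120 120 122]
 [151 148  23  42  39  43  41  39  71 129 122 120 121 123]
 [156 152  36  61  45  46  40  41  82 126 121 120 122 124]
 [169 168  70  55  53  50  35  42  75 121 119 119 122 120]
 [218 213 107  91 122 132  63 142 183 167 126 109 113 135]
 [249 212  74 126 227 253 178 250 247 245 187  99 141 202]
 [249  53  50  82 163 255 245 249 247 242 244 176 235 243]
 [ 99 118  55  47  96 236 252 247 245 247 249 231 229 241]
 [ 90  90  87  32  49 105 240 251 247 246 248 219 107 226]
 [ 71  60  51  37  39  80 133 252 251 247 245 210  78  91]
 [ 36  38  41  37  38  42  80 183 254 251 203 196 128 122]
 [ 45  48  38  35  32  28  41  88 233 254 157 217 212 202]]
```

The ring's top sits at v=162, which matches the pin-home prediction of 162.1 (it would be 159.7 if raised). Handing in.

```bash
python3 -c "
from h import *
print(ticket.job_done())"
```

```text
the job is handed in; nothing more can be done
None
```

The job is handed in: the white mug stands upright within about 1 mm of the grate's centre, and the dripper arm is locked over it with the pin home in the next notch; I don't have the judge's verdict.

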